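Handlamp out for the shadow lesson

ROBOT

A 6-joint arm with a two-finger parallel gripper is mounted at the origin on the work surface. World frame = base frame: x ahead of the robot, y to its left, z up, the work surface at z = 0. Lengths are in mm, angles in rad, forces in N, time in s.
With the tool pointing down it reaches from about 275 to 750 mm from the base axis. Payload 10.2 kg.
Tool frame: the origin (TCP) lies midway between the tips of the shut fingers; the grasp point (between the pads) lies 19 mm behind it; z points along the fingers, y is the line along which they close (so a half turn about z gives the same grasp; the last joint's range is limited). The gripper opens to 85 mm and grips with 20 to 120 N. Pads are 22 mm wide; open, the fingers measure 114 mm over their backs; the gripper's body (76 mm by 85 mm) begins 54 mm behind the grasp point. The pads swing forward as they close: fully open they stand 13 mm farther back than shut.
Start: joints at [0.898, 0.313, 1.498, -0, 1.331, -0.223], TCP at [228.275, 472.781, 231.294] pointing down, gripper open.
Joint ranges: [-2.94, 2.94], [-0.97, 2.17], [0.19, 2.56], [-1.23, 4.37], [0.02, 3.11], [-2.88, 2.88]. Speed limits (rad/s): [2.39, 2.39, 3.01, 3.14, 3.14, 3.14].

INTERFACE

Orientations are given as a unit quaternion [w, x, y, z].
In Python, from rig import ctrl gives the robot as it stands.
- The arm moves only by the tool send_rows, never from a script. Its argument "targets" is a list of rows, each an object with "offset": the shift along the world's x, y, z in cm, a list of three; "spin": the turn about the world's z in rad. A call has 1 to 8 rows; each row is the pose to reach, as a shift and turn from the pose commanded when the call began; what a row does not reach only later rows make up. A row lasts 1/12 s, in which the tool goes at most 41.7 mm and 7.16 degrees, less where a joint would pass 70% of its speed; a pose out of reach is approached as far as the arm can. A call with a gripper value outside its range is refused whole. "grip" is the opening, from 0 (shut) to 1 (fully open), set as the call begins (left out, the last holds). The fingers move at their own pace and stop on an object; "squeeze" is the grip in N (left out, the last holds). Time passes only in rows, so rows that repeat a pose let the fingers close. It gives the time, the measured TCP pose, the force, the opening and the grip force at its end, in the units of the state.
- ctrl.sense(): the state, without advancing time (a new reading comes with each control period).
- ctrl.capture(name): name is "scene" or "side" or "wrist"; returns (picture, depth): 480x640x3 uint8, red, green, blue; 480x640 float32, mm along the optical axis (not along the pixel's ray), 0 where there is no reading.
- ctrl.calibration(name): a dict with "fx", "fy", "cx", "cy" (pixels), "view" (4x4, takes a point from world to camera coordinates); the wrist camera has in their place "mount" (4x4, takes a point from camera to tool coordinates, whose origin is the TCP and whose axes are the flange's). Camera axes: x right, y down, z forward; pixel columns grow to the right and rows downward; lengths in mm; the calibration is good to about 2 mm. A picture is of the moment at which its call begins: read the wrist's pose just before it. calibration takes no time and is no camera call.
- ctrl.finish_job(): hands the job in; it is judged then, once.
Trained networks look in the newest picture that a camera, given by its name, has taken for a name from the list of things; names that differ only in an ending like _2 or _b are one class to them, and where a whole thing is asked for, a point or a joint stands for the part that bears it (a point fixed in the world has none). Each returns a list of dicts, best first, with "conf" (0 to 1); they miss things now and then, are a little off and sometimes report something else, mostly with a low value. They report only what shows in the picture. A call takes as long as a camera call. They do not tell look-alikes from the thing itself.
- ctrl.search_frame(camera, query): "box" ([left, top, right, bottom] in pixels, round what is visible of it).
- ctrl.place_of(camera, query): "uv" ([column, row] in pixels: a listed point, or the origin of a listed thing).
The state is a dict: "time_s": time; "joints": joint angles; "dq": joint speeds; "tau": joint torques, N m; "eef_pos": TCP position; "ee_rot": TCP orientation; "force": force on the tool from outside, world axes, zero at the start; "wrist_torque": the same for the moment, N m; "grip_width": opening from 0.0 (shut) to 1.0 (fully open); "grip_force": force on a finger pad.
Only numpy, scipy, OpenCV 4.12 (cv2) and the standard library are available. Lean on these libraries where they do the work, as an engineer would, in place of code of your own. Each camera call takes 0.05 s, during which the arm holds its last target. There are 200 camera calls.

TASK

Get the handlamp ready for the shadow lesson: flick up the latch lever on its charging stand, lift the lamp off by its handle and set it down gently, upright, on the bench between the stand and the white screen, with its lens pointing straight at the middle of the screen. Then press the latch lever of the empty stand back down. Leave the magnet in the kit tray and the wooden pointer where they lie.

Things in the scene. Friction and masses are not known exactly. Their poses are not given: they have to be found in the camera images.
- stand: Fixed black charging stand on the bench. Origin: on the bench under the centre of the lamp's seat; x points from the latch end (towards the robot) to the lens end. Base x -107 to +83 mm, 132 mm wide. Seat floor 14 mm up, rim 10 mm high round the lamp's foot (3-4 mm play). Latch cheeks at x -94 to -72, y +-21 to 27 mm, top 58 mm up. The lamp comes out straight up; clear of all after rising 50 mm.
- latch (a joint): Latch lever at the stand's -x end, hinged about the stand's y. 0 = down, locked: its arm lies level, pointing away from the lamp (stand -x), and a nose below the pivot hooks over a lug on the lamp's foot (wrenching the lamp out is wrong). Grows as the outer end goes up; stops at 1.0 rad; the lug is free from 0.5 rad. No spring: it stays where left and takes about 2 N at the tab to move.
- latch_pivot (a point): Hinge axis of the latch, 50 mm above the bench, 82 mm from the stand's origin towards -x of the stand; fixed to the stand, same axes.
- latch_tab (a point): Middle of the lever's rubber thumb tab, 64 mm from the pivot; moves with the lever. Tab 22 mm long, 34 mm wide (along the hinge axis), 9 mm thick, free edge 75 mm from the pivot; the arm is 22 mm wide, 8 mm thick. With the lever down there are 45 mm of free height under the tab; the stand's base below reaches only 25 mm out from the pivot.
- lamp: Grey and black rechargeable handlamp, loose, 0.5 to 0.85 kg, balanced within 6 mm of its handle's middle. Origin: centre of the foot's underside; x out of the lens, z up. Foot 130 x 96 x 14 mm, lug 26 mm wide reaching back to x -79 mm; body top 94 mm up; head 82 mm across, front at x 78 mm, axis 56 mm up. In the stand it shares the stand's origin and axes (a few mm play), 14 mm higher.
- lamp_handle (a point): Middle of the handle bar: 134 mm above the lamp's underside, at x = -2 mm. The bar runs along the lamp's x, 104 mm long, 24 mm wide (y), 18 mm high, on two end posts 66 mm apart (clear); 31 mm of free height below it.
- lamp_lens (a point): Centre of the lens, x = 78 mm, z = 56 mm in the lamp's frame.
- screen: Fixed white shadow screen in a light wooden frame, 278 mm wide (its x axis), 170 mm high, 12 mm thick, on two feet 110 mm long (y) at its ends. Origin on the bench under its middle. Both faces are alike. It stands on the other side of the robot's midline from the charging stand, left or right.
- screen_mid (a point): Middle of the white panel, 90 mm above the bench, over the screen's origin.
- magnet: Blue painted horseshoe magnet with bare steel poles, 79 x 66 x 14 mm, loose, in the open part of a beige kit tray (190 x 260 x 45 mm, slide cover half open, also holding a marble and four nuts) at the far side of the bench. Bystander.
- pointer: Wooden dowel pointer with an aluminium cap, 200 mm long (its x), 12 mm thick, loose on the bench in front of the robot, lying roughly along y. Origin under its middle. Bystander.
Not all that is in view belongs to the job. What is shaped like the lamp but pink or turquoise is not meant.

How it is judged (in metres and radians):
On the way, in this order (a step that is already met when the one before it is completed fails the run):
1. the latch lever is flicked up (past 0.6 rad) while the lamp still sits in its stand (value of joint latch above 0.6 rad and distance between lamp and stand below 0.022 m), for 0.1 s.
2. the lamp is lifted clear of the stand's rim (height (world z) of lamp above 0.04 m), for 0.1 s.
3. the lamp stands upright on the bench, pointing at the middle of the screen (height (world z) of lamp below 0.006 m and angle between lamp's own z axis and vertical below 0.06 rad and y of screen_mid in the frame of lamp between -0.045 and 0.045 m and x of screen_mid in the frame of lamp above 0.1 m and linear speed of lamp below 0.02 m/s), for 0.2 s.
4. the latch lever is pressed back down (value of joint latch below 0.12 rad), for 0.1 s.
At the end, for the whole second after the job is handed in: Lamp released at rest upright on the bench, within 400 mm of the stand, 100 to 500 mm from the screen, its beam axis passing within 45 mm sideways of the screen's middle; latch lever down (under 0.12 rad); pointer and magnet within 30 mm of where they lay (all of step 3 and value of joint latch below 0.12 rad and x of screen_mid in the frame of lamp below 0.5 m and horizontal distance between lamp and stand below 0.4 m and angular speed of lamp below 0.1 rad/s and distance of each of pointer, magnet from where it was at the start of the episode below 0.03 m); the robot touches nothing.
It fails at once if the lamp is tipped over (more than 0.6 rad) (angle between lamp's own z axis and vertical above 0.6 rad).
It fails at once if the lamp is dropped or banged down: faster than 0.45 m/s within 12 mm of the bench (height (world z) of lamp below 0.012 m and linear speed of lamp above 0.45 m/s).
It fails at once if the pointer or the magnet is pushed more than 30 mm (distance of any of pointer, magnet from where it was at the start of the episode above 0.03 m).
It also fails if it takes over 72 s, if anything falls off the work surface, if the arm or the gripper's body presses on something with over 40 N, if the wrist force passes 120 N, or if a joint passes its speed limit or range.

## Working session

There is one attempt and no reset: what is moved stays moved. The work goes in short steps, Python scripts to look and compute and a tool call to move; the robot and the scene stay as the last step left them, time stands still between calls to the robot, and variables do not carry over. Pictures are saved under pics/ and viewed, at most 10 in all, crops included, and the job is handed in when it is done.

Besides the shell and the picture viewer there is one more tool, called after "Emit:" by a JSON object that holds its "api" and its "payload", one argument or row to a line. send_rows: Moves the arm, as the interface text tells. Its arguments: {"type":"object","properties":{"targets":{"type":"array"},"grip":{"type":"number"},"squeeze":{"type":"number"}},"required":["targets"]}

```bash
ls; mkdir -p pics
cat > h.py <<'E'
import numpy as np,cv2
from rig import ctrl
def pt(cam,uv,d,r=2):
    c=ctrl.calibration(cam);u,v=uv
    z=d if np.isscalar(d) else np.median([x for x in d[int(v)-r:int(v)+r+1,int(u)-r:int(u)+r+1].ravel() if x>0] or [0])
    p=np.array([(u-c['cx'])/c['fx']*z,(v-c['cy'])/c['fy']*z,z,1])
    return (np.linalg.inv(c['view'])@p)[:3].round(1)
def save(n,im): cv2.imwrite('pics/'+n+'.png',im[...,::-1])
E
python3 - <<'E'
from h import *
for cam in('scene','side'):
    im,d=ctrl.capture(cam);save(cam+'0',im);np.save(cam+'d.npy',d)
    for q in('lamp_handle','lamp_lens','latch_tab','latch_pivot','screen_mid','stand','screen','lamp','pointer','magnet'):
        print(cam,q,[(np.round(r['uv']).tolist(),round(r['conf'],2),pt(cam,r['uv'],d).tolist()) for r in ctrl.place_of(cam,q)[:3]])
print(ctrl.sense())
E
```

```text
pics
scene lamp_handle [([391.0, 195.0], 0.91, [632.8, 261.4, 152.9]), ([277.0, 187.0], 0.87, [389.2, 158.9, 140.4]), ([362.0, 224.0], 0.27, [579.6, 232.4, 73.1])]
scene lamp_lens [([283.0, 201.0], 0.78, [385.3, 182.7, 91.9]), ([417.0, 239.0], 0.76, [710.6, 252.5, 70.0]), ([370.0, 191.0], 0.73, [500.5, 398.8, 61.1])]
scene latch_tab [([342.0, 211.0], 0.76, [490.9, 285.6, 51.6]), ([253.0, 267.0], 0.57, [426.5, 21.5, 7.8])]
scene latch_pivot [([361.0, 220.0], 0.8, [576.2, 233.8, 79.6]), ([217.0, 360.0], 0.22, [625.2, -277.4, 91.3])]
scene screen_mid [([219.0, 360.0], 0.74, [627.4, -276.9, 92.1])]
scene stand [([385.0, 251.0], 0.84, [649.5, 221.7, 29.8])]
scene screen [([224.0, 401.0], 0.77, [627.9, -278.4, -2.6])]
scene lamp [([279.0, 232.0], 0.74, [413.2, 130.5, 40.9]), ([388.0, 245.0], 0.73, [659.6, 217.3, 52.4]), ([385.0, 198.0], 0.57, [619.9, 257.6, 141.4])]
scene pointer [([251.0, 267.0], 0.74, [421.3, 20.3, 6.2])]
scene magnet [([405.0, 337.0], 0.94, [803.6, 32.3, 0.6])]
side lamp_handle [([301.0, 183.0], 0.84, [618.2, 262.8, 156.5]), ([212.0, 224.0], 0.84, [375.7, 159.1, 138.9])
[... 878 characters left out ...]
 'joints': array([ 8.97575926e-01,  3.12910653e-01,  1.49768544e+00,  3.35319485e-05,
        1.33097506e+00, -2.23400741e-01]), 'dq': array([ 8.47922260e-04,  6.02734352e-04,  7.30220682e-05, -1.15905414e-03,
        2.23190258e-03, -1.56969274e-03]), 'tau': array([-1.58908846e-03, -4.12173486e+01, -2.59897345e+01, -2.20725783e-04,
        4.42239880e-04,  7.50029841e-06]), 'eef_pos': array([228.28788383, 472.78996204, 231.29420846]), 'ee_rot': array([-1.00164364e-05,  2.23022346e-01,  9.74813332e-01,  1.67485744e-05]), 'force': array([-0.40857321,  0.05541121, -0.08977591]), 'wrist_torque': array([-0.03899813, -0.02023951, -0.02088767]), 'grip_force': 0.0, 'grip_width': 1.0001124919453643}
```

View pics/scene0.png

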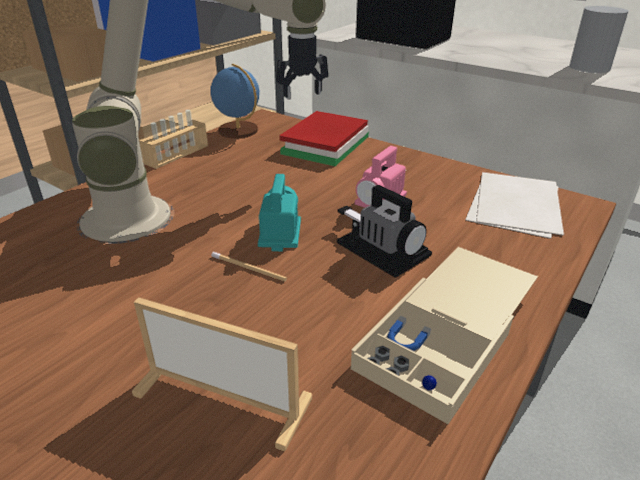

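View pics/side0.png

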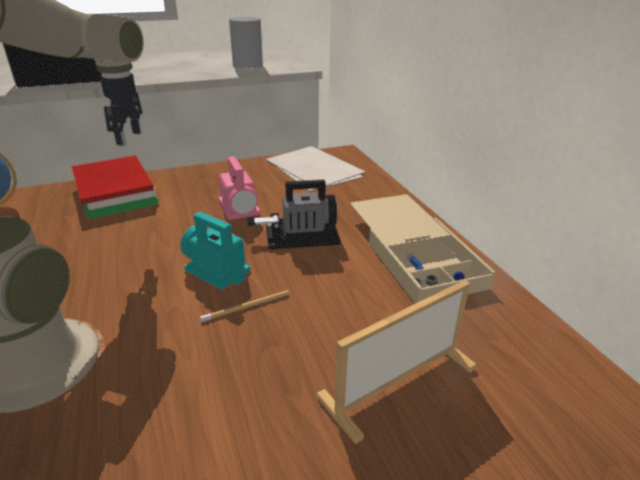

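The wanted lamp is the grey one (scene ≈ (391,215), side ≈ (305,205)) with a white-armed latch at about (345,212), next to the pink decoy and turquoise decoy. The screen is at y≈-278, and the pointer and tray are clear of the space between.

```bash
cat >> h.py <<'E'
def cloud(cam,d):
    c=ctrl.calibration(cam);v,u=np.mgrid[:480,:640]
    p=np.stack([(u-c['cx'])/c['fx']*d,(v-c['cy'])/c['fy']*d,d,np.ones_like(d)],-1).reshape(-1,4)
    return (p@np.linalg.inv(c['view']).T)[d.ravel()>0,:3]
def sel(P,lo,hi): return P[((P>lo)&(P<hi)).all(1)]
def fit(Q):
    m=Q[:,:2].mean(0);w=np.linalg.svd(Q[:,:2]-m,full_matrices=False)[2][0];t=(Q[:,:2]-m)@w
    n=np.array([-w[1],w[0]]);s=(Q[:,:2]-m)@n
    mid=m+w*(np.percentile(t,1)+np.percentile(t,99))/2+n*(np.percentile(s,2)+np.percentile(s,98))/2
    return len(Q),mid.round(1),round(np.arctan(w[1]/w[0]),3),t.ptp().round() if hasattr(t,'ptp') else round(np.ptp(t))
E
python3 - <<'E'
from h import *
for cam in('scene','side'):
    P=cloud(cam,np.load(cam+'d.npy'))
    print(cam,'handle',fit(sel(P,[540,200,140],[720,320,170])))
    print('lever',fit(sel(P,[470,255,40],[545,310,64])))
    print('screen',fit(sel(P,[400,-420,50],[850,-150,180])))
    print('pointer',fit(sel(P,[350,-120,5],[520,100,20])))
    T=sel(P,[640,-150,20],[1100,180,60]); print('tray x min at y bins',[ (y,T[abs(T[:,1]-y)<15][:,0].min().round() if (abs(T[:,1]-y)<15).any() else None) for y in range(-140,180,30)])
    T=sel(P,[300,40,30],[470,230,170]); print('turq',T.min(0),T.max(0))
    T=sel(P,[420,320,30],[600,520,170]); print('pink',T.min(0),T.max(0))
E
```

```text
scene handle (423, array([632.5, 262.9]), np.float64(-0.197), 104)
lever (189, array([513.5, 283.4]), np.float64(-0.356), 74)
screen (9011, array([ 622.5, -276.4]), np.float64(0.244), 281)
pointer (216, array([428. ,  58.1]), np.float64(0.073), 162)
tray x min at y bins [(-140, None), (-110, np.float64(761.0)), (-80, np.float64(761.0)), (-50, np.float64(763.0)), (-20, np.float64(763.0)), (10, np.float64(764.0)), (40, np.float64(764.0)), (70, np.float64(765.0)), (100, np.float64(766.0)), (130, np.float64(769.0)), (160, np.float64(769.0))]
turq [306.92667133 105.77784254  30.04803805] [442.88291312 229.95008286 144.0908675 ]
pink [453.14081175 391.00138455  30.04352329] [539.00225992 519.90969507 142.86336295]
side handle (369, array([629.4, 262.3]), np.float64(-0.214), 103)
lever (201, array([515.6, 283.3]), np.float64(-0.379), 76)
screen (7087, array([ 619.4, -277.2]), np.float64(0.241), 281)
pointer (315, array([426.4,  54.8]), np.float64(0.091), 160)
tray x min at y bins [(-140, None), (-110, np.float64(760.0)), (-80, np.float64(760.0)), (-50, np.float64(762.0)), (-20, np.float64(762.0)), (10, np.float64(764.0)), (40, np.float64(765.0)), (70, np.float64(766.0)), (100, np.float64(767.0)), (130, np.float64(768.0)), (160, np.float64(769.0))]
turq [301.05039068 105.64438776  30.05188213] [439.93424908 229.91920644 146.00094532]
pink [448.55661901 391.78548357  30.02708277] [536.97484008 519.60630509 146.21461884]
```

Emit:
{"api": "send_rows", "payload": {
  "targets": [
    {"offset":[3.3,-2.3,-0.3],"spin":0.06},
    {"offset":[6.6,-4.6,-0.6],"spin":0.12},
    {"offset":[9.9,-7,-1],"spin":0.18},
    {"offset":[13.2,-9.3,-1.3],"spin":0.24},
    {"offset":[16.5,-11.6,-1.6],"spin":0.244},
    {"offset":[19.7,-14,-2],"spin":0.244},
    {"offset":[23,-16.3,-2.5],"spin":0.244},
    {"offset":[26.2,-18.6,-3.1],"spin":0.244}
  ]
}}

```text
time_s: 1.77
eef_pos: [491.9, 285.3, 200.4]
ee_rot: [0.0, 0.103, 0.995, 0.0]
force: [-0.0, 1.3, -0.2]
grip_width: 1.001
grip_force: 0.0
```

Run:
```python
from h import *
from scipy.spatial.transform import Rotation as R
def wcloud(d,s,c):
    T=np.eye(4);q=s['ee_rot'];T[:3,:3]=R.from_quat([q[1],q[2],q[3],q[0]]).as_matrix();T[:3,3]=s['eef_pos']
    return T@c['mount']
s=ctrl.sense();print(s['time_s'],s['eef_pos'],s['ee_rot'])
im,d=ctrl.capture('wrist');save('w1',im)
c=ctrl.calibration('wrist');M=wcloud(d,s,c);print(c['mount'].round(2))
v,u=np.mgrid[:480,:640]
P=(np.stack([(u-c['cx'])/c['fx']*d,(v-c['cy'])/c['fy']*d,d,np.ones_like(d)],-1).reshape(-1,4)@M.T)[d.ravel()>0,:3]
np.save('wP.npy',P)
for q in('latch_tab','latch_pivot','lamp_handle'):
    for r in ctrl.place_of('wrist',q)[:2]:
        a,b=r['uv'];z=d[int(b),int(a)];print(q,r['uv'],round(r['conf'],2),(M@[(a-c['cx'])/c['fx']*z,(b-c['cy'])/c['fy']*z,z,1])[:3].round(1))
T=sel(P,[440,240,40],[545,330,64]);print(fit(T));
for x in range(460,560,8):
    t=T[abs(T[:,0]-x)<4]
    if len(t):print(x,t.min(0).round(),t.max(0).round())
```

```text
1.7667 [491.88603267 285.29373366 200.36707004] [3.25007502e-04 1.02857494e-01 9.94696034e-01 1.76488649e-04]
[[  -0.     -0.95   -0.3    75.64]
 [   1.     -0.      0.     -0.16]
 [  -0.     -0.3     0.95 -142.7 ]
 [   0.      0.      0.      1.  ]]
latch_tab [332.7, 220.0] 0.61 [489.4 296.9  57.1]
latch_tab [330.6, 355.8] 0.58 [575.2 276.6 103. ]
latch_pivot [329.6, 292.9] 0.9 [548.6 282.6  55.9]
lamp_handle [62.6, 92.1] 0.91 [378.9 182.9 142.5]
(2989, array([513.2, 287.1]), np.float64(-0.351), 78)
476 [476. 281.  49.] [480. 304.  57.]
484 [480. 280.  48.] [488. 315.  58.]
492 [488. 278.  51.] [496. 314.  57.]
500 [496. 281.  51.] [504. 312.  57.]
508 [504. 281.  53.] [512. 304.  57.]
516 [512. 279.  53.] [520. 302.  57.]
524 [520. 277.  52.] [528. 301.  56.]
532 [528. 259.  40.] [536. 299.  59.]
540 [536. 256.  41.] [544. 297.  60.]
548 [544. 256.  40.] [545. 310.  59.]
```

Emit:
{"api": "send_rows", "payload": {
  "targets": [
    {"offset":[0,0.9,-3]},
    {"offset":[0,0.9,-7]},
    {"offset":[0,0.9,-11]},
    {"offset":[0,0.9,-14.5]},
    {"offset":[0,0.9,-17.1]},
    {"offset":[0,0.9,-17.1]},
    {"offset":[0,0.9,-17.1]}
  ]
}}

```text
invalid input
```

Emit:
{"api": "send_rows", "payload": {
  "targets": [
    {"offset":[0,0,0]},
    {"offset":[0,0,0]},
    {"offset":[0,0,0]},
    {"offset":[0,0,0]},
    {"offset":[0,0,0]},
    {"offset":[0,0,0]}
  ],
  "grip": 0.2,
  "squeeze": 25
}}

```text
invalid input
```

Emit:
{"api": "send_rows", "payload": {
  "targets": [
    {"offset":[0,0.9,-3],"spin":0},
    {"offset":[0,0.9,-7],"spin":0},
    {"offset":[0,0.9,-11],"spin":0},
    {"offset":[0,0.9,-14.5],"spin":0},
    {"offset":[0,0.9,-17.1],"spin":0},
    {"offset":[0,0.9,-17.1],"spin":0},
    {"offset":[0,0.9,-17.1],"spin":0}
  ]
}}

```text
time_s: 2.55
eef_pos: [489.4, 296.6, 29.6]
ee_rot: [-0.001, 0.102, 0.995, -0.0]
force: [0.3, 0.4, -0.3]
grip_width: 0.998
grip_force: 0.0
```

Emit:
{"api": "send_rows", "payload": {
  "targets": [
    {"offset":[0,0,0],"spin":0},
    {"offset":[0,0,0],"spin":0},
    {"offset":[0,0,0],"spin":0},
    {"offset":[0,0,0],"spin":0},
    {"offset":[0,0,0],"spin":0},
    {"offset":[0,0,0],"spin":0}
  ],
  "grip": 0.2,
  "squeeze": 25
}}

```text
time_s: 3.05
eef_pos: [490.7, 296.1, 30.1]
ee_rot: [0.001, 0.103, 0.995, 0.001]
force: [-0.1, 2.0, 2.4]
grip_width: 0.391
grip_force: 29.7
```

Emit:
{"api": "send_rows", "payload": {
  "targets": [
    {"offset":[0.03,0,0.64],"spin":0},
    {"offset":[0.13,-0.03,1.27],"spin":0},
    {"offset":[0.5,-0.1,2.5],"spin":0},
    {"offset":[1.1,-0.23,3.6],"spin":0},
    {"offset":[1.9,-0.4,4.6],"spin":0},
    {"offset":[2.35,-0.5,5.0],"spin":0},
    {"offset":[2.35,-0.5,5.0],"spin":0},
    {"offset":[2.35,-0.5,5.0],"spin":0}
  ]
}}

```text
time_s: 3.72
eef_pos: [513.5, 291.2, 79.8]
ee_rot: [-0.0, 0.103, 0.995, 0.0]
force: [-3.6, 2.9, 5.1]
grip_width: 0.39
grip_force: 27.0
```

Run:
```python
from h import *
im,d=ctrl.capture('side');save('s1',cv2.resize(im[120:280,180:400],None,fx=3,fy=3))
```

```text
(no output)
```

View pics/s1.png

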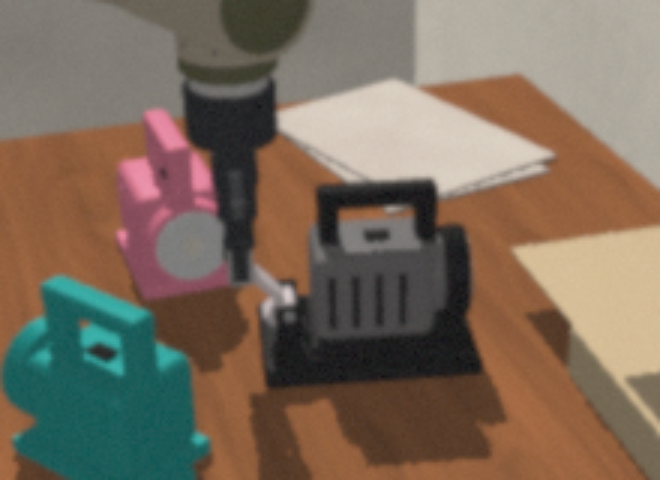

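The lever (crop ≈ (270,280)) is tilted up steeply and the lamp still sits in its stand. Next I release it and go to the handle.

Emit:
{"api": "send_rows", "payload": {
  "targets": [
    {"offset":[0,0,0],"spin":0},
    {"offset":[0,0,0],"spin":0},
    {"offset":[0,0,0],"spin":0},
    {"offset":[0,0,0],"spin":0},
    {"offset":[0,0,3],"spin":0},
    {"offset":[0,0,7],"spin":0},
    {"offset":[0,0,11],"spin":0},
    {"offset":[0,0,14],"spin":0}
  ],
  "grip": 1
}}

```text
time_s: 4.43
eef_pos: [514.1, 290.7, 222.7]
ee_rot: [0.001, 0.103, 0.995, 0.0]
force: [0.8, 0.1, 1.3]
grip_width: 1.003
grip_force: 0.0
```

Emit:
{"api": "send_rows", "payload": {
  "targets": [
    {"offset":[3,-0.7,0],"spin":0},
    {"offset":[7,-1.7,0],"spin":0},
    {"offset":[10,-2.5,0],"spin":0},
    {"offset":[11.7,-2.8,0],"spin":0},
    {"offset":[11.7,-2.8,-3],"spin":0},
    {"offset":[11.7,-2.8,-6],"spin":0},
    {"offset":[11.7,-2.8,-9.2],"spin":0},
    {"offset":[11.7,-2.8,-9.2],"spin":0}
  ]
}}

```text
time_s: 5.1
eef_pos: [628.0, 261.8, 120.2]
ee_rot: [-0.006, 0.103, 0.995, -0.002]
force: [-0.1, -0.6, -1.0]
grip_width: 1.003
grip_force: 0.0
```

Emit:
{"api": "send_rows", "payload": {
  "targets": [
    {"offset":[0,0,0],"spin":0},
    {"offset":[0,0,0],"spin":0},
    {"offset":[0,0,0],"spin":0},
    {"offset":[0,0,0],"spin":0},
    {"offset":[0,0,0],"spin":0},
    {"offset":[0,0,0],"spin":0},
    {"offset":[0,0,0],"spin":0}
  ],
  "grip": 0.1,
  "squeeze": 70
}}

```text
time_s: 5.68
eef_pos: [631.4, 263.4, 128.8]
ee_rot: [0.001, 0.103, 0.995, 0.001]
force: [-0.0, 3.2, 5.1]
grip_width: 0.272
grip_force: 70.2
```

Run:
```python
from h import *
im,d=ctrl.capture('side');save('s2',cv2.resize(im[120:280,180:400],None,fx=3,fy=3))
print(ctrl.sense()['force'])
```

```text
[1.11130651 3.39328464 5.44022602]
```

View pics/s2.png

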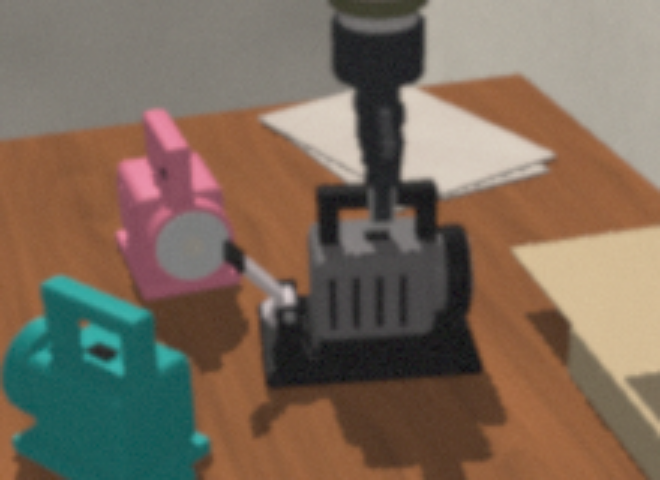

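Emit:
{"api": "send_rows", "payload": {
  "targets": [
    {"offset":[0,0,0.5],"spin":0},
    {"offset":[0,0,1.3],"spin":0},
    {"offset":[0,0,2.3],"spin":0},
    {"offset":[0,0,3.5],"spin":0},
    {"offset":[0,0,4.7],"spin":0},
    {"offset":[0,0,6],"spin":0},
    {"offset":[0,0,7],"spin":0},
    {"offset":[0,0,7],"spin":0}
  ]
}}

```text
time_s: 6.4
eef_pos: [631.6, 262.9, 200.7]
ee_rot: [0.002, 0.103, 0.995, 0.001]
force: [0.5, 0.8, -5.1]
grip_width: 0.269
grip_force: 72.7
```

Run:
```python
from h import *
im,d=ctrl.capture('side');save('s3',cv2.resize(im[100:280,180:400],None,fx=3,fy=3))
s=ctrl.sense();print(s['force'],s['wrist_torque'],s['grip_width'])
```

```text
[-0.3055116   0.37999581 -6.06376703] [ 0.00223177  0.0537252  -0.01422065] 0.2680945468289895
```

View pics/s3.png

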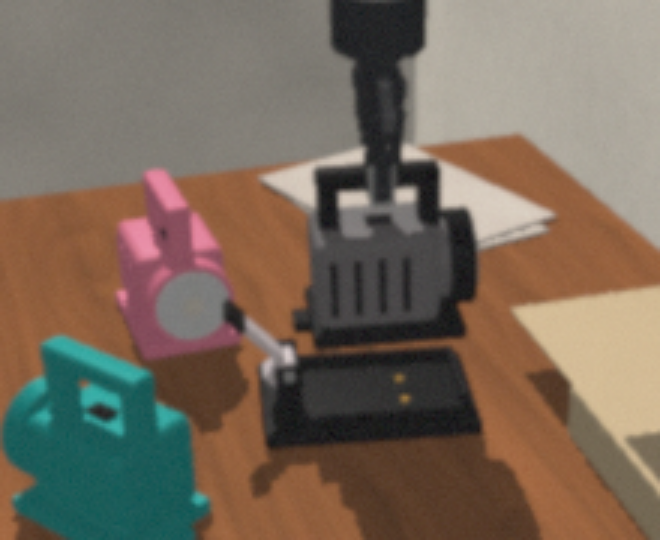

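The lamp hangs level (crop ≈ (385,260)) above the empty stand. Now I carry it and turn it.

Emit:
{"api": "send_rows", "payload": {
  "targets": [
    {"offset":[-0.3,-1.5,0],"spin":-0.05},
    {"offset":[-0.8,-4,0],"spin":-0.15},
    {"offset":[-1.3,-6.5,0],"spin":-0.25},
    {"offset":[-1.8,-9,0],"spin":-0.35},
    {"offset":[-2.2,-11.5,0],"spin":-0.45},
    {"offset":[-2.7,-14,0],"spin":-0.55},
    {"offset":[-3.2,-16.5,0],"spin":-0.65},
    {"offset":[-3.6,-19,0],"spin":-0.75}
  ]
}}

```text
time_s: 7.12
eef_pos: [593.9, 71.6, 196.6]
ee_rot: [-0.001, 0.462, 0.887, -0.0]
force: [0.8, 0.3, -6.0]
grip_width: 0.265
grip_force: 72.6
```

Emit:
{"api": "send_rows", "payload": {
  "targets": [
    {"offset":[-0.4,-2.2,0],"spin":-0.1},
    {"offset":[-0.8,-4.2,0],"spin":-0.2},
    {"offset":[-1.2,-6,0],"spin":-0.3},
    {"offset":[-1.5,-7.2,0],"spin":-0.4},
    {"offset":[-1.5,-7.8,0],"spin":-0.465},
    {"offset":[-1.5,-7.8,0],"spin":-0.465},
    {"offset":[-1.5,-7.8,0],"spin":-0.465}
  ]
}}

```text
time_s: 7.7
eef_pos: [579.6, -5.2, 196.9]
ee_rot: [-0.0, 0.652, 0.759, -0.0]
force: [0.1, 0.7, -5.6]
grip_width: 0.264
grip_force: 72.6
```

Run:
```python
from h import *
s=ctrl.sense();print(s['force'],s['eef_pos'],s['joints'])
for cam in('scene','side'):
    im,d=ctrl.capture(cam);save(cam+'4',im);P=cloud(cam,d)
    print(fit(sel(P,[500,-110,195],[660,100,224])))
    T=sel(P,[480,-120,70],[680,120,224]);print(T.min(0),T.max(0))
    for q in('lamp_lens','screen_mid'):print(q,[(pt(cam,r['uv'],d),round(r['conf'],2)) for r in ctrl.place_of(cam,q)])
    print('pointer',[(pt(cam,r['uv'],d),round(r['conf'],2)) for r in ctrl.place_of(cam,'pointer')])
```

```text
[ 0.12208436  0.66095994 -5.569084  ] [579.55903414  -5.18186103 196.871394  ] [-2.11092949e-01  4.60005501e-01  1.37755234e+00  2.73705763e-04
  1.30493771e+00 -3.62757943e-01]
(497, array([582.2,  -9.1]), np.float64(-1.537), 103)
[543.18923336 -91.27816428  80.81586462] [639.43117009  62.08882411 223.99128178]
lamp_lens [(array([597.2, -84.3, 143.9]), 0.82), (array([420.3, 141. , 117.4]), 0.81)]
screen_mid [(array([ 625.6, -277.5,   82.6]), 0.73)]
pointer []
(347, array([577.9,  -6.9]), np.float64(-1.235), 105)
[525.94921844 -91.8697805   83.16161296] [637.2769664   51.75977842 223.97984745]
lamp_lens [(array([336.4, 174.6,  91.6]), 0.94), (array([598.2, -85.8, 134.4]), 0.77), (array([815.9,  50.4,   4.1]), 0.64), (array([487.6, 398.7,  60.9]), 0.56)]
screen_mid [(array([ 618.5, -280. ,   97.1]), 0.7)]
pointer [(array([414.9,  13.6,   1.7]), 0.79), (array([556.9, -86.9, 134.3]), 0.56)]
```

View pics/side4.png

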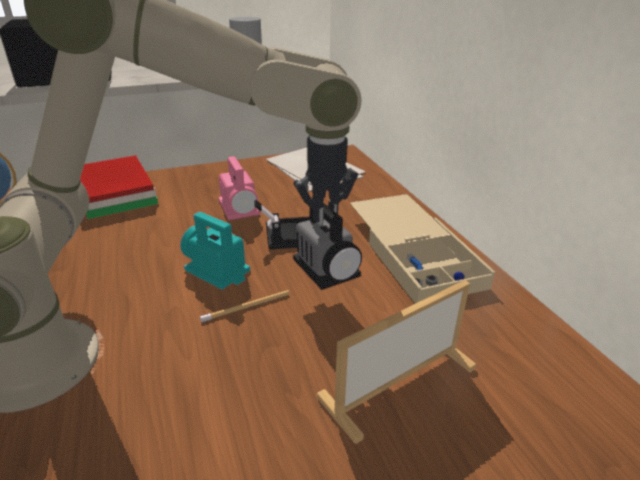

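Emit:
{"api": "send_rows", "payload": {
  "targets": [
    {"offset":[0,0,-1],"spin":0},
    {"offset":[0,0,-2.5],"spin":0},
    {"offset":[0,0,-4],"spin":0},
    {"offset":[0,0,-5.5],"spin":0},
    {"offset":[0,0,-6.5],"spin":0},
    {"offset":[0,0,-7.1],"spin":0},
    {"offset":[0,0,-7.5],"spin":0},
    {"offset":[0,0,-7.7],"spin":0}
  ]
}}

```text
time_s: 8.77
eef_pos: [579.9, -5.2, 120.0]
ee_rot: [0.0, 0.652, 0.758, 0.0]
force: [0.0, -0.8, -5.7]
grip_width: 0.27
grip_force: 72.6
```

Emit:
{"api": "send_rows", "payload": {
  "targets": [
    {"offset":[0,0,-0.1],"spin":0},
    {"offset":[0,0,-0.2],"spin":0},
    {"offset":[0,0,-0.3],"spin":0},
    {"offset":[0,0,-0.4],"spin":0},
    {"offset":[0,0,-0.5],"spin":0},
    {"offset":[0,0,-0.5],"spin":0}
  ]
}}

```text
time_s: 9.27
eef_pos: [580.1, -5.4, 115.7]
ee_rot: [0.0, 0.652, 0.758, 0.0]
force: [0.2, -0.7, -2.5]
grip_width: 0.269
grip_force: 73.0
```

Emit:
{"api": "send_rows", "payload": {
  "targets": [
    {"offset":[0,0,-0.05],"spin":0},
    {"offset":[0,0,-0.1],"spin":0},
    {"offset":[0,0,-0.1],"spin":0}
  ]
}}

```text
time_s: 9.52
eef_pos: [580.5, -5.7, 115.4]
ee_rot: [0.001, 0.652, 0.758, 0.0]
force: [1.1, -3.1, 4.6]
grip_width: 0.266
grip_force: 74.1
```

Emit:
{"api": "send_rows", "payload": {
  "targets": [
    {"offset":[0,0,0],"spin":0},
    {"offset":[0,0,0],"spin":0},
    {"offset":[0,0,0],"spin":0},
    {"offset":[0,0,0],"spin":0},
    {"offset":[0,0,0],"spin":0},
    {"offset":[0,0,3],"spin":0},
    {"offset":[0,0,7],"spin":0},
    {"offset":[0,0,11],"spin":0}
  ],
  "grip": 1
}}

```text
time_s: 10.18
eef_pos: [579.2, -5.0, 225.1]
ee_rot: [-0.001, 0.652, 0.758, -0.0]
force: [0.9, 0.7, 0.0]
grip_width: 1.001
grip_force: 0.0
```

Run:
```python
from h import *
for cam in('scene','side'):
    im,d=ctrl.capture(cam);save(cam+'5',im);P=cloud(cam,d)
    print(fit(sel(P,[500,-110,128],[660,100,158])))
    T=sel(P,[480,-120,25],[680,120,158]);print(T.min(0),T.max(0))
    for q in('lamp_lens','latch_tab'):print(q,[(pt(cam,r['uv'],d),round(r['conf'],2)) for r in ctrl.place_of(cam,q)])
    T=sel(P,[460,250,56],[580,320,125]);print('lever',len(T),T.min(0),T.max(0))
```

```text
(519, array([583.7,  -8.8]), np.float64(-1.441), 107)
[543.53628208 -91.758572    25.00660539] [634.3287271   53.60229943 144.19296799]
lamp_lens [(array([596.5, -87.4,  59.1]), 0.98), (array([411.7, 143.1, 116. ]), 0.93), (array([505. , 397.8,  72.1]), 0.67)]
latch_tab [(array([507.4, 281.4,  99.2]), 0.91)]
lever 272 [499.3573981  253.65659724  56.04186339] [564.65164331 306.00153094 106.95511545]
(465, array([580.7,  -9.5]), np.float64(-1.4), 104)
[532.24352456 -92.03603056  25.05296478] [634.24819772  46.26746538 146.1119254 ]
lamp_lens [(array([592.3, -87.4,  49.1]), 0.89), (array([496.4, 396.9,  54.6]), 0.66), (array([328.6, 187.1,  91.5]), 0.62)]
latch_tab [(array([502.9, 282.9, 101.7]), 0.69), (array([597.9, -86.2,  49.8]), 0.42)]
lever 191 [497.50121056 253.08129917  56.36606185] [567.16864802 308.7942617  109.31715587]
```

View pics/side5.png

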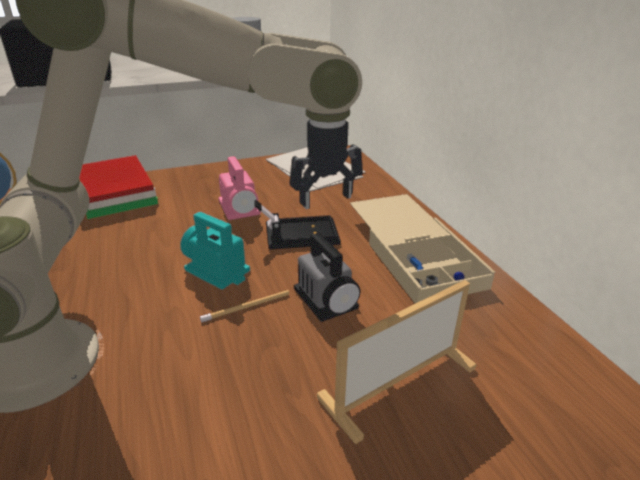

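The lamp stands upright at (330,285), its lens facing the screen. The lever is still up at (265,210). Next I shut the gripper and go above the lever.

Emit:
{"api": "send_rows", "payload": {
  "targets": [
    {"offset":[-0.8,2.5,0],"spin":0.12},
    {"offset":[-1.6,5.5,0],"spin":0.24},
    {"offset":[-2.4,8.5,0],"spin":0.36},
    {"offset":[-3.2,11.5,0],"spin":0.48},
    {"offset":[-4,14.5,0],"spin":0.6},
    {"offset":[-4.8,17.5,0],"spin":0.72},
    {"offset":[-5.6,20.5,0],"spin":0.84},
    {"offset":[-6.4,23.5,0],"spin":0.96}
  ],
  "grip": 0,
  "squeeze": 20
}}

```text
time_s: 11.15
eef_pos: [514.7, 231.1, 222.8]
ee_rot: [-0.001, 0.226, 0.974, -0.001]
force: [0.2, 0.2, 0.9]
grip_width: -0.001
grip_force: 0.0
```

Emit:
{"api": "send_rows", "payload": {
  "targets": [
    {"offset":[-0.5,2,0],"spin":0.1},
    {"offset":[-1,4,0],"spin":0.2},
    {"offset":[-1.5,6.3,0],"spin":0.255},
    {"offset":[-1.5,6.3,-3],"spin":0.255},
    {"offset":[-1.5,6.3,-6],"spin":0.255},
    {"offset":[-1.5,6.3,-9],"spin":0.255},
    {"offset":[-1.5,6.3,-10],"spin":0.255},
    {"offset":[-1.5,6.3,-10],"spin":0.255}
  ]
}}

```text
time_s: 11.82
eef_pos: [499.2, 292.2, 121.1]
ee_rot: [-0.003, 0.103, 0.995, -0.001]
force: [-0.0, 0.3, -0.1]
grip_width: -0.001
grip_force: 0.0
```

Emit:
{"api": "send_rows", "payload": {
  "targets": [
    {"offset":[0,0,-1],"spin":0},
    {"offset":[0,0,-2],"spin":0},
    {"offset":[0,0,-3],"spin":0},
    {"offset":[0,0,-4],"spin":0}
  ]
}}

```text
time_s: 12.15
eef_pos: [501.3, 293.2, 85.0]
ee_rot: [0.001, 0.103, 0.995, 0.001]
force: [-0.3, 0.6, 2.9]
grip_width: 0.001
grip_force: 0.9
```

Emit:
{"api": "send_rows", "payload": {
  "targets": [
    {"offset":[0,0,-0.8],"spin":0},
    {"offset":[0,0,-1.6],"spin":0},
    {"offset":[0,0,-2.2],"spin":0},
    {"offset":[0,0,-2.6],"spin":0},
    {"offset":[0,0,-2.6],"spin":0}
  ]
}}

```text
time_s: 12.57
eef_pos: [500.6, 292.6, 57.4]
ee_rot: [-0.0, 0.103, 0.995, -0.0]
force: [-0.3, -1.0, 0.3]
grip_width: -0.001
grip_force: 0.0
```

Emit:
{"api": "send_rows", "payload": {
  "targets": [
    {"offset":[0,0,-0.1],"spin":0},
    {"offset":[0,0,-0.2],"spin":0},
    {"offset":[0,0,-0.3],"spin":0},
    {"offset":[0,0,-0.3],"spin":0}
  ]
}}

```text
time_s: 12.9
eef_pos: [500.9, 292.8, 55.4]
ee_rot: [0.0, 0.103, 0.995, 0.0]
force: [-0.4, 0.2, 1.2]
grip_width: -0.0
grip_force: 0.3
```

Emit:
{"api": "send_rows", "payload": {
  "targets": [
    {"offset":[0,0,-0.1],"spin":0},
    {"offset":[0,0,-0.2],"spin":0},
    {"offset":[0,0,-0.2],"spin":0}
  ]
}}

```text
time_s: 13.15
eef_pos: [500.9, 292.9, 54.2]
ee_rot: [0.0, 0.103, 0.995, 0.0]
force: [-3.2, -1.7, 9.3]
grip_width: -0.006
grip_force: 4.3
```

Firm stop at z≈54, which matches the lever being down. I retract and check.

Emit:
{"api": "send_rows", "payload": {
  "targets": [
    {"offset":[0,0,1],"spin":0},
    {"offset":[0,0,4],"spin":0},
    {"offset":[0,0,8],"spin":0},
    {"offset":[0,0,12],"spin":0},
    {"offset":[0,0,15],"spin":0},
    {"offset":[0,0,15],"spin":0}
  ]
}}

```text
time_s: 13.65
eef_pos: [502.9, 293.6, 210.5]
ee_rot: [0.005, 0.103, 0.995, 0.002]
force: [0.3, 0.7, 0.4]
grip_width: -0.007
grip_force: 0.0
```

Run:
```python
from h import *
for cam in('scene','side'):
    im,d=ctrl.capture(cam);save(cam+'6',im);P=cloud(cam,d)
    T=sel(P,[470,275,40],[500,318,130]);print('tab',len(T),T.min(0),np.median(T,0),T.max(0))
    print('handle',fit(sel(P,[500,-110,128],[660,100,158])))
    print([(q,[pt(cam,r['uv'],d) for r in ctrl.place_of(cam,q)[:1]]) for q in('latch_tab','pointer','magnet')])
```

```text
tab 69 [477.10513405 275.82369213  43.53001301] [488.37033717 286.09518086  51.43514748] [499.316031   310.85739224  55.0670717 ]
handle (514, array([583.7,  -8. ]), np.float64(-1.44), 104)
[('latch_tab', [array([487.5, 283.1,  48.4])]), ('pointer', [array([417.3,  19. ,   4.7])]), ('magnet', [array([807.3,  30.4,   1.3])])]
tab 66 [477.26718355 275.64494235  47.98369447] [488.81820356 286.45565427  54.61698111] [499.91969418 311.09965443  57.92095426]
handle (466, array([580.7,  -9.3]), np.float64(-1.401), 105)
[('latch_tab', [array([484. , 292.8,  52. ])]), ('pointer', [array([4.062e+02, 8.700e+00, 1.000e-01])]), ('magnet', [array([811.2,  32.9,   5.6])])]
```

View pics/side6.png

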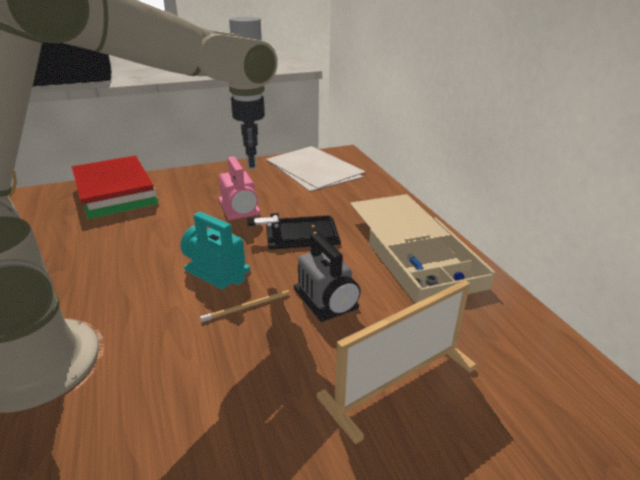

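The lever is level again at (263,220), matching the first picture. The lamp stands at (330,285) facing the screen, and the pointer and magnet are unmoved.

```bash
python3 -c "
from rig import ctrl
print(ctrl.finish_job())"
```

```text
the job is handed in; nothing more can be done
None
```

The job is handed in, with no verdict returned: by the last pictures the lamp stands upright on the bench facing the middle of the screen, the empty stand's latch lever is back down, and the pointer and magnet are where they lay.

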